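Feed a vial carrier down the reader's guide lane until the catch drops

TASK

Push the orange vial carrier, pin end first, straight down the lane between the two aluminium guide rails until it is fully home against the stops and the steel catch has dropped behind its pin. The sediment in the vials has settled, so push slowly and gently, let neither the carrier nor your fingers touch a rail, and do not lift the carrier, touch the vials or the catch, or disturb the other things on the bench. Square the carrier up in front of the lane first, by pushing, if it stands askew; when the catch has dropped, take the hand clear.

Things in the scene. Friction and masses are not known exactly. Their poses are not given: they have to be found in the camera images.
- feeder: Fixed feeder: grey base plate 400 x 150 x 5 mm with the lane on it and a white reader box (115 x 150 x 83 mm high) at the far end. Origin: on the table, on the lane's centre line, at the mouth (front ends of the rails). x points down the lane, the way to push; y to the lane's left; z up. The bare loading end of the plate runs from x = -195 mm to the mouth; its top is z = 5 mm.
- lane_home (a point): Where the carrier's origin lies when it is fully home: on the lane's centre line, on top of the plate, 85 mm past the mouth; same axes as the feeder. Two rubber stops at y = +-31 mm, their faces 50 mm further on, then meet the carrier's front wall.
- carrier: Loose orange carrier: open box with 2 x 3 cells, 100 mm long (x), 66 wide (y), 32 high, flat walls, with its vials about 0.31 kg. Origin: centre of the underside; x points to its front, where a low tongue (34 mm wide) reaches x = 86 mm with a 6 mm steel cross pin at x = 80 mm. Starts on the loading end before the mouth, pin towards the lane, up to 22 mm off the centre line and 0.2 rad askew.
- carrier_rear (a point): Middle of the carrier's flat rear wall (its x = -50 mm, 16 mm above its underside), the face to push on; 66 mm wide. The vials stand 4 mm inside the wall and reach 61 mm above the carrier's underside. Sliding takes 1 to 3 N, passing under the catch about 2 to 7 N in all.
- catch (a joint): Steel drop catch with a red tab, hinged on the feeder behind the stops, its hook on the lane's centre line, 15 to 35 mm above the table. 0 rad: down, its rest, held by a light spring. The carrier's pin lifts it to about 0.15 rad in the last 20 mm before home; it drops back behind the pin within the last 2.5 mm before the stops.
- left_rail: Aluminium guide rail on the lane's left (+y), fixed; same origin and axes as the feeder. Upright face at y = +40 mm from x = 20 to 150 mm, splaying out to y = +49 mm at the mouth (x = 0); 24 mm high above the plate, 3 mm thick, low foot flange outside. The lane is 80 mm wide inside, 7 mm free on each side of the carrier. Not to be touched.
- right_rail: Aluminium guide rail on the right (-y) of the lane, the mirror image of the left one (face at y = -40 mm). Same origin and axes as the feeder. Not to be touched.
- sample_vial_1: Capped glass vial (white cap, grey sediment), 27 mm across, 58 mm high, standing loose in a cell of the carrier and standing 29 mm out of it. Origin: centre of its underside (3 mm above the carrier's underside). Not to be touched.
- sample_vial_2: The same, with black cap and brown sediment.
- sample_vial_3: The same, with white cap and grey sediment.
- beaker: Glass beaker, 78 mm across, 98 mm high, standing mouth down, a bystander. Origin: centre of its underside.
- weight_case: Blue weight case, 54 x 84 x 40 mm, a bystander. Origin: centre of its underside.
- petri_dish: Flat glass dish, 85 mm across, 16 mm high, a bystander. Origin: centre of its underside.

How it is judged:
At the end, for the whole second after the job is handed in: The carrier is home against the stops (within 4 mm), flat on the plate and straight, at rest, with the catch down (within 0.06 rad) behind its pin and all three vials standing on the floor of their cells (x of carrier in the frame of feeder above 0.081 m and z of carrier in the frame of feeder below 0.009 m and angle between the x axis of carrier and the x axis of feeder, either way round below 0.1 rad and value of joint catch below 0.06 rad and linear speed of carrier below 0.01 m/s and z of each of sample_vial_1, sample_vial_2, sample_vial_3 in the frame of carrier below 0.009 m); the robot touches nothing.
It fails at once if a guide rail was touched (contact force between any of left_rail, right_rail and anything else above 0.3 N).
It fails at once if the carrier was lifted or tipped (z of carrier in the frame of feeder above 0.015 m or angle between carrier's own z axis and vertical above 0.12 rad).
It fails at once if the carrier was pushed too fast (over 0.25 m/s) or too hard (over 40 N) (linear speed of carrier above 0.25 m/s or contact force between the fingers and carrier above 40 N).
It fails at once if the robot touched a vial or the catch, or a vial left its cell (contact force between any of the fingers, the arm and sample_vial_1 above 0.3 N or contact force between any of the fingers, the arm and sample_vial_2 above 0.3 N or contact force between any of the fingers, the arm and sample_vial_3 above 0.3 N or contact force between any of the fingers, the arm and catch above 0.3 N or z of any of sample_vial_1, sample_vial_2, sample_vial_3 in the frame of carrier above 0.015 m).
It fails at once if another thing on the bench was disturbed (distance of any of beaker, weight_case, petri_dish from where it was at the start of the episode above 0.02 m).
It also fails if it takes over 70 s, if anything falls off the work surface, if the arm or the gripper's body presses on something with over 40 N, if the wrist force passes 120 N, or if a joint passes its speed limit or range.

ROBOT

A 6-joint arm with a two-finger parallel gripper is mounted at the origin on the work surface; the furniture and walls round the work are solid. World frame = base frame: x ahead of the robot, y to its left, z up, the work surface at z = 0. Lengths are in m, angles in rad, forces in N, time in s.
With the tool pointing down it reaches from about 0.275 to 0.825 m from the base axis. Payload 5.2 kg.
Tool frame: the origin (TCP) lies between the finger pads; the fingertips stand 11 mm ahead of it and the grasp point (between the pads) lies 8 mm behind it; x points along the fingers, y is the direction in which the jaws open and shut, and the axes are right-handed (so a half turn about x gives the same grasp; the last joint's range is limited). The gripper opens to 93 mm and grips with 3 to 60 N. Pads are 15 mm wide; open, the fingers measure 128 mm over their backs; the gripper's body (75 mm by 188 mm) begins 65 mm behind the grasp point.
Start: joints at [-1.408, 0.259, 1.535, -0, 1.348, -0.203], TCP at [0.197, -0.514, 0.23] pointing down, gripper open.
Joint ranges: [-3.14, 3.14], [-0.91, 2.08], [0.19, 2.58], [-1.22, 4.36], [0.22, 2.71], [-3.12, 3.12]. Speed limits (rad/s): [2.57, 2.57, 3.14, 3.14, 3.14, 3.14].

INTERFACE

Orientations are given as [roll, pitch, yaw] about the fixed x, y, z axes, in that order (R = Rz(yaw) Ry(pitch) Rx(roll)).
In Python, from plant import get_obs, capture, workorder, search_frame, regions_of, tip_of gives the robot as it stands.
- The arm moves only by the tool step_arm, never from a script. Its argument "commands" is a list of rows, each a list of 4 numbers: the shift along the tool's x, y, z in m, then the turn about the tool's x in degrees. A call has 1 to 5 rows; each row is the pose to reach, as a shift and turn from the pose measured when the call began, along the tool's axes at that moment; what a row does not reach only later rows make up. A row lasts 1/8 s, in which the tool goes at most 62.5 mm and 10.7 degrees, less where a joint would pass 70% of its speed; a pose out of reach is approached as far as the arm can. A call with a gripper value outside its range is refused whole. "hand" is the finger opening in m, from 0 to 0.093, set as the call begins (left out, the last holds). The fingers move at their own pace and stop on an object; "squeeze" is the grip in N (left out, the last holds). Time passes only in rows, so rows that repeat a pose let the fingers close. It gives the time, the measured TCP pose, the force and the opening at its end, in the units of the state.
- get_obs(): the state, without advancing time (a new reading comes with each control period).
- capture(name): name is "scene" or "top" or "wrist"; returns a dict with "img" (384x512x3 uint8, red, green, blue), "depth" (384x512 float32, m along the optical axis (not along the pixel's ray), 0 where there is no reading), "fovy" (degrees; the focal length in pixels is half the picture's height over the tangent of half this angle, whatever the lens; pixels are square), "cx", "cy" (the principal point, pixels), "k1" (the pictures are not rectified: a ray, as slopes to the right and down, at radius r is drawn at 1 + k1 r^2 times it, then the intrinsics apply), "view" (4x4, takes a point from world to camera coordinates); the wrist camera has in their place "hand_eye" (4x4, takes a point from camera to tool coordinates, whose origin is the TCP and whose axes are the tool frame's). Camera axes: x right, y down, z forward; pixel columns grow to the right and rows downward; lengths in m; the calibration is good to about 2 mm. A picture is of the moment at which its call begins: read the wrist's pose just before it.
- workorder.job_done(): hands the job in, once; it reports no verdict.
Trained networks look in a picture, given as the dict that the camera call returned (one of the last four; its "shot" number tells which), for a name from the list of things; names that differ only in an ending like _2 or _b are one class to them, and where a whole thing is asked for, a point or a joint stands for the part that bears it (a point fixed in the world has none). Each returns a list of dicts, best first, with "score" (0 to 1); they miss things now and then, are a little off and sometimes report something else, mostly with a low value. They report only what shows in the picture. A call takes as long as a camera call.
- search_frame(picture, target): "bbox" ([left, top, right, bottom] in pixels, round what is visible of it).
- regions_of(picture, target): "mask" (384x512 bool, what is visible of it) and "bbox" ([left, top, right, bottom] in pixels, round what is visible of it).
- tip_of(picture, target): "at" ([column, row] in pixels: a listed point, or the origin of a listed thing).
The state is a dict: "time": time; "joint_pos": joint angles; "qd": joint speeds; "joint_efforts": joint torques, N m; "position": TCP position; "tcp_rot": TCP orientation; "contact_force": force on the tool from outside, world axes, zero at the start; "moment": the same for the moment, N m; "width": opening from 0.0 (shut) to 1.0 (fully open).
Only numpy, scipy, OpenCV 4.12 (cv2) and the standard library are available. Lean on these libraries where they do the work, as an engineer would, in place of code of your own. Each camera call takes 0.05 s, during which the arm holds its last target.

## Working session

There is one attempt and no reset: what is moved stays moved. The work goes in short steps, Python scripts to look and compute and a tool call to move; the robot and the scene stay as the last step left them, time stands still between calls to the robot, and variables do not carry over. Pictures are saved under pics/ and viewed, and the job is handed in when it is done.

Besides the shell and the picture viewer there is one more tool, called as name([rows], argument=value, ...), one row to a line, values as JSON. step_arm: Moves the arm, as the interface text tells. Its arguments: {"type":"object","properties":{"commands":{"type":"array","items":{"type":"array","items":{"type":"number"}}},"hand":{"type":"number"},"squeeze":{"type":"number"}},"required":["commands"]}

```bash
mkdir -p pics; ls
cat > h.py <<'E'
import numpy as np, cv2
from plant import get_obs, capture, workorder, search_frame, regions_of, tip_of
from scipy.spatial.transform import Rotation as R
def K(p):
    f=p['img'].shape[0]/2/np.tan(np.radians(p['fovy'])/2); return f
def T_wc(p,obs=None):
    if 'view' in p: return np.linalg.inv(np.array(p['view']))
    T=np.eye(4);T[:3,:3]=R.from_euler('xyz',obs['tcp_rot']).as_matrix();T[:3,3]=obs['position']
    return T@np.array(p['hand_eye'])
def und(p,uv):
    f=K(p);k=np.array([[f,0,p['cx']],[0,f,p['cy']],[0,0,1.]])
    return cv2.undistortPoints(np.array(uv,float).reshape(-1,1,2),k,np.array([p['k1'],0,0,0,0.])).reshape(-1,2)
def atz(p,uv,z,T):
    s=und(p,uv);d=np.c_[s,np.ones(len(s))]@T[:3,:3].T;o=T[:3,3]
    return o+d*((z-o[2])/d[:,2])[:,None]
def cloud(p,T):
    h,w=p['depth'].shape;v,u=np.mgrid[:h,:w]
    s=und(p,np.c_[u.ravel(),v.ravel()]);D=p['depth'].ravel()
    P=np.c_[s*D[:,None],D]@T[:3,:3].T+T[:3,3];P[D==0]=np.nan
    return P.reshape(h,w,3)
def proj(p,P,T):
    q=(np.atleast_2d(P)-T[:3,3])@T[:3,:3];f=K(p);s=q[:,:2]/q[:,2:]
    r2=(s**2).sum(1,keepdims=True);s=s*(1+p['k1']*r2);return s*f+[p['cx'],p['cy']]
def save(n,img): cv2.imwrite('pics/'+n+'.png',cv2.cvtColor(img,cv2.COLOR_RGB2BGR))
E
python3 - <<'E'
from h import *
o=get_obs();print(o)
for n in ['scene','top','wrist']:
    p=capture(n);save(n+'0',p['img']);print(n,p['fovy'],p['k1'],T_wc(p,o).round(3).tolist())
    for t in ['feeder','carrier','carrier_rear','lane_home','left_rail','right_rail','catch','sample_vial_1','beaker','weight_case','petri_dish']:
        try:
            print(t,[(np.round(x['at'],1).tolist(),round(x['score'],2)) for x in tip_of(p,t)][:3])
        except Exception as e: print(t,e)
E
```

```text
pics
{'time': 0.0, 'joint_pos': array([-1.40782481e+00,  2.59336868e-01,  1.53605714e+00,  4.54100867e-06,
        1.34799298e+00, -2.02825521e-01]), 'qd': array([ 5.25676919e-05, -1.68471978e-03, -6.08277210e-04, -9.67641232e-04,
       -3.85219800e-04, -3.30422974e-04]), 'joint_efforts': array([-4.79007758e-04, -4.37303531e+01, -2.83999819e+01,  7.19399261e-02,
        4.15715994e-02, -1.55799130e-04]), 'position': array([ 0.19665667, -0.51308937,  0.2288314 ]), 'tcp_rot': array([-1.77608903,  1.56900199,  1.73129965]), 'contact_force': array([-0.58356612, -0.23244484, -0.25135857]), 'moment': array([-0.03312179,  0.01231589, -0.04699893]), 'width': 0.9982005408041993}
scene 43.821846012627454 -0.0679820307796879 [[-0.772, -0.472, 0.426, -0.184], [-0.636, 0.589, -0.499, 0.849], [-0.015, -0.656, -0.755, 1.264], [0.0, 0.0, 0.0, 1.0]]
feeder [([269.1, 206.6], 0.73), ([269.3, 205.4], 0.55)]
carrier [([246.0, 223.5], 0.92), ([186.9, 186.4], 0.58)]
carrier_rear []
lane_home [([288.5, 190.6], 0.87)]
left_rail [([269.5, 206.8], 0.79)]
right_rail [([269.6, 206.1], 0.59)]
catch it knows: bea
[... 796 characters left out ...]
ial, weight_case
sample_vial_1 [([281.4, 215.6], 0.68), ([230.3, 207.0], 0.58), ([242.5, 205.1], 0.47)]
beaker [([237.0, 143.8], 0.77), ([260.9, 209.4], 0.55)]
weight_case [([158.8, 204.7], 0.67), ([232.5, 206.3], 0.36)]
petri_dish [([368.2, 248.9], 0.82)]
wrist 60.55527425303114 0.0012167985514291483 [[0.358, -0.905, -0.229, 0.26], [-0.934, -0.347, -0.088, -0.488], [-0.0, 0.245, -0.969, 0.383], [0.0, 0.0, 0.0, 1.0]]
feeder []
carrier []
carrier_rear []
lane_home []
left_rail []
right_rail []
catch it knows: beaker, carrier, carrier_rear, feeder, lane_home, left_rail, petri_dish, right_rail, sample_vial, weight_case
sample_vial_1 []
beaker []
weight_case []
petri_dish [([173.6, 58.7], 0.55)]
```

Run:
```python
import cv2
for n in ['scene','top']:
    a=cv2.imread(f'pics/{n}0.png')
    c=a[130:330,130:400] if n=='scene' else a[110:290,130:400]
    cv2.imwrite(f'pics/{n}0z.png',cv2.resize(c,None,fx=2.9,fy=2.9,interpolation=cv2.INTER_CUBIC))
```

```text
(no output)
```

View pics/scene0z.png

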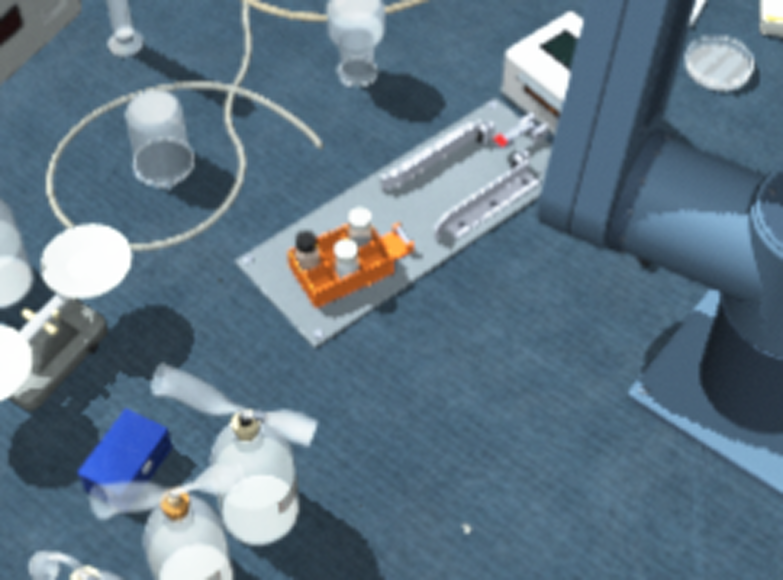

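View pics/top0z.png

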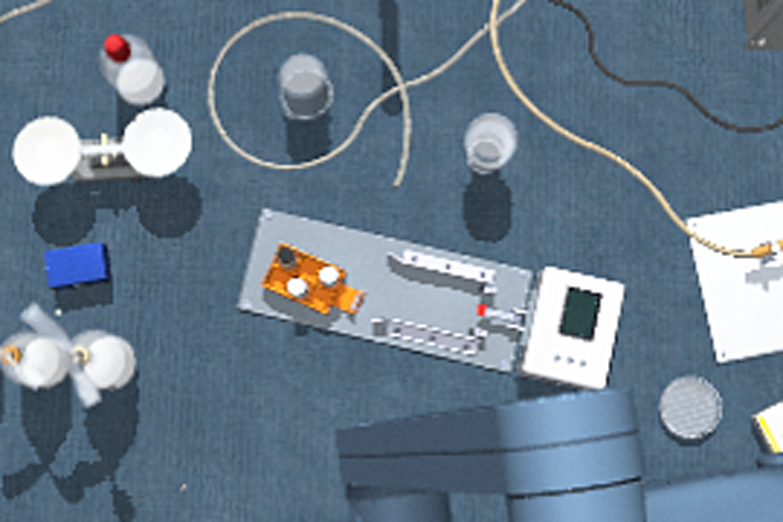

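Run:
```python
from h import *
p=capture('top');T=T_wc(p)
for n,uv,z in [('mouth',[260.5,209],0),('home',[282.8,217.6],.005),('rear',[223.9,201.8],.021),('carrier',[237.8,206.9],.005),('cornL',[130+265/2.9,110+210/2.9],.005),('cornR',[130+240/2.9,110+308/2.9],.005),('beaker',[237,143.8],0),('case',[158.8,204.7],0),('petri',[368,249],0)]:
    print(n,atz(p,[uv],z,T).round(4))
p=capture('scene');T=T_wc(p)
for n,uv,z in [('mouth',[269.3,206.4],0),('home',[288.5,190.6],.005),('carrier',[246,223.5],.005),('beaker',[186.3,187.5],0),('case',[170.8,292.8],0),('petri',[377,153],0)]:
    print(n,atz(p,[uv],z,T).round(4))
```

```text
mouth [[0.4317 0.0581 0.    ]]
home [[ 0.398  -0.0349  0.005 ]]
rear [[0.4549 0.2092 0.021 ]]
carrier [[0.4373 0.1522 0.005 ]]
cornL [[0.5384 0.2248 0.005 ]]
cornR [[0.3956 0.2546 0.005 ]]
beaker [[0.708 0.166 0.   ]]
case [[0.4375 0.4854 0.    ]]
petri [[ 0.2774 -0.3897  0.    ]]
mouth [[0.4306 0.0631 0.    ]]
home [[ 0.4197 -0.0296  0.005 ]]
carrier [[0.4433 0.1694 0.005 ]]
beaker [[0.7093 0.1791 0.    ]]
case [[0.4549 0.4995 0.    ]]
petri [[ 0.2754 -0.3852  0.    ]]
```

```bash
cat >> h.py <<'E'
def Rt(o): return R.from_euler('xyz',o['tcp_rot']).as_matrix()
def plan(target,yaxis=None,o=None):
    "tool-frame shift to world target; turn to bring tool y to yaxis (mod 180)"
    o=o or get_obs();M=Rt(o);d=M.T@(np.array(target)-o['position']);a=None
    if yaxis is not None:
        v=M.T@np.array([yaxis[0],yaxis[1],0.]);a=np.degrees(np.arctan2(v[2],v[1]));a=(a+90)%180-90
    return d.round(4),a
E
python3 - <<'E'
from h import *
o=get_obs();print(Rt(o).round(3));print(plan([.46,.25,.23],[.979,-.205]))
p=capture('wrist');print(np.array(p['hand_eye']).round(3))
E
```

```text
[[-0.     0.358 -0.934]
 [-0.    -0.934 -0.358]
 [-1.     0.     0.   ]]
(array([-4.00e-04, -6.19e-01, -5.19e-01]), np.float64(-57.215440672220225))
[[-0.002 -0.246  0.969 -0.154]
 [ 1.    -0.     0.002 -0.001]
 [-0.     0.969  0.246 -0.069]
 [ 0.     0.     0.     1.   ]]
```

step_arm([
  [0,-0.048,-0.04,0],
  [0,-0.096,-0.08,-8],
  [0,-0.144,-0.12,-16],
  [0,-0.192,-0.16,-24],
  [0,-0.24,-0.2,-32],
], hand=0.025)

```text
time: 2.42
position: [0.298, -0.2162, 0.2299]
tcp_rot: [1.584, 1.57, -0.629]
contact_force: [0.4, -0.7, 0.8]
width: 0.509
```

Run:
```python
from h import *
print(get_obs()['joint_pos'].round(2),plan([.465,.27,.25],[.979,-.205]))
```

```text
[-0.93 -0.08  1.92  0.    1.31 -0.29] (array([-0.0203, -0.1577, -0.4893]), np.float64(-25.00256074474821))
```

step_arm([
  [0,-0.018,-0.056,-5],
  [-0.01,-0.036,-0.112,-10],
  [-0.01,-0.054,-0.168,-15],
  [-0.02,-0.072,-0.224,-20],
  [-0.02,-0.09,-0.28,-25],
])

```text
time: 3.05
position: [0.3947, 0.0638, 0.2509]
tcp_rot: [1.463, 1.567, -0.312]
contact_force: [1.2, -0.8, 0.3]
width: 0.269
```

Run:
```python
from h import *
print(get_obs()['joint_pos'].round(2),plan([.465,.27,.25],[.979,-.205]))
```

```text
[-0.12 -0.04  1.82 -0.    1.35  0.08] (array([ 0.0009,  0.0272, -0.2162]), np.float64(0.1711686999988018))
```

step_arm([
  [0,0.007,-0.054,0],
  [0,0.014,-0.108,0],
  [0,0.021,-0.162,0],
  [0,0.027,-0.216,0],
  [0,0.027,-0.216,0],
])

```text
time: 3.68
position: [0.4651, 0.2729, 0.2502]
tcp_rot: [1.58, 1.567, -0.19]
contact_force: [0.8, -1.4, -0.2]
width: 0.271
```

Run:
```python
from h import *
o=get_obs();print(o['position'],o['qd'].round(3),o['width'])
p=capture('wrist');save('w1',p['img']);T=T_wc(p,o)
np.savez('w1.npz',img=p['img'],depth=p['depth'],T=T,**{k:p[k] for k in['fovy','cx','cy','k1']})
for t,z in [('feeder',0),('lane_home',.005),('left_rail',0),('carrier',.005),('carrier_rear',.021),('sample_vial',.008)]:
    for x in tip_of(p,t): print(t,np.round(x['at'],1),round(x['score'],2),atz(p,[x['at']],z,T).round(4))
```

```text
[0.46506123 0.27285769 0.25022381] [-0.053 -0.042  0.056 -0.032  0.016 -0.034] 0.271311976428387
feeder [266.2 317.7] 0.64 [[0.437  0.0572 0.    ]]
carrier [251.2 246.8] 0.89 [[0.4385 0.1687 0.005 ]]
carrier [261.5 274.8] 0.18 [[0.4438 0.1264 0.005 ]]
carrier_rear [259.3 217.4] 0.87 [[0.4577 0.2117 0.021 ]]
carrier_rear [264.3 318.5] 0.18 [[0.4364 0.0712 0.021 ]]
sample_vial [241.3 249.2] 0.82 [[0.4255 0.1693 0.008 ]]
sample_vial [271.5 232.3] 0.8 [[0.4684 0.1845 0.008 ]]
sample_vial [258.5 273.3] 0.54 [[0.4406 0.131  0.008 ]]
```

View pics/w1.png

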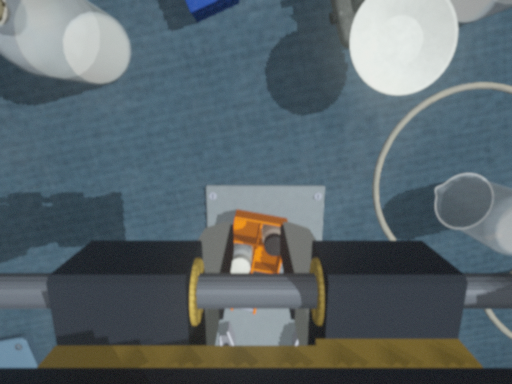

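step_arm([
  [0,0,0.06,0],
  [0,0,0.12,0],
  [0,0,0.17,0],
  [0,0,0.2,0],
  [0,0,0.2,0],
])

```text
time: 4.65
position: [0.4236, 0.0708, 0.2519]
tcp_rot: [1.495, 1.565, -0.286]
contact_force: [-0.7, -0.1, 0.4]
width: 0.271
```

```bash
cat > look.py <<'E'
import sys
from h import *
n=sys.argv[1]
o=get_obs();print(o['time'],o['position'].round(4),o['qd'].round(3),o['width'],np.degrees(np.arctan2(*Rt(o)[:2,2][::-1])))
p=capture('wrist');save(n,p['img']);T=T_wc(p,o)
np.savez(n+'.npz',img=p['img'],depth=p['depth'],T=T,**{k:p[k] for k in['fovy','cx','cy','k1']})
for t,z in [('feeder',0),('lane_home',.005),('carrier',.005),('carrier_rear',.021)]:
    for x in tip_of(p,t)[:2]: print(t,np.round(x['at'],1),round(x['score'],2),atz(p,[x['at']],z,T).round(4))
cv2.imwrite('pics/'+n+'.png',cv2.resize(cv2.imread('pics/'+n+'.png')[:300,80:440],None,fx=2,fy=2,interpolation=cv2.INTER_CUBIC))
E
python3 look.py w2
```

```text
4.65 [0.4236 0.0708 0.2519] [ 0.052  0.019 -0.021  0.023 -0.003  0.032] 0.27089214341444134 -102.0333596652899
feeder [265.7 177.3] 0.64 [[0.4336 0.0523 0.    ]]
lane_home [264.5 238.8] 0.88 [[ 0.4156 -0.0266  0.005 ]]
carrier [251.4  83.3] 0.92 [[0.4398 0.1658 0.005 ]]
carrier [262.1 175.9] 0.25 [[0.4296 0.056  0.005 ]]
carrier_rear [260.   33.8] 0.8 [[0.4595 0.2123 0.021 ]]
```

View pics/w2.png

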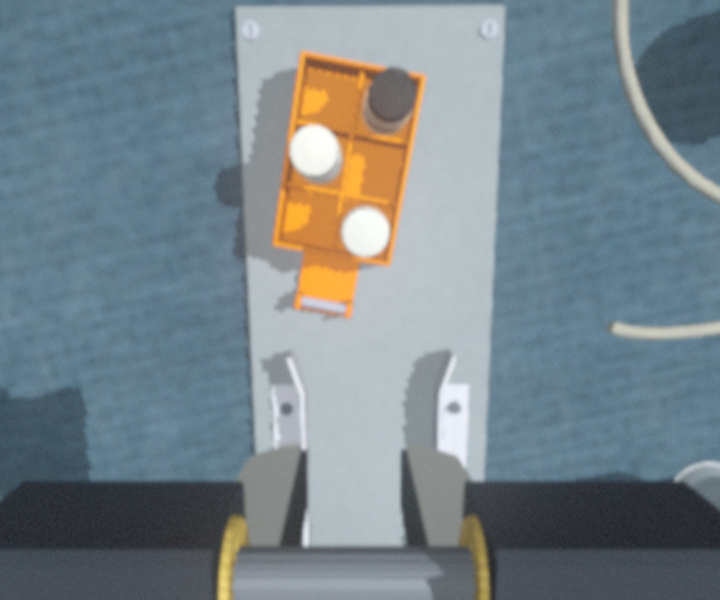

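Run:
```python
from h import *
d=np.load('w2.npz');p={k:d[k] for k in d.files};p['k1']=float(p['k1']);T=d['T']
f=lambda L,z: atz(p,[[80+a/2,b/2] for a,b in L],z,T)
pl=f([(236,7),(504,5),(253,475),(487,475)],.005);print('plate',pl.round(4))
rm=f([(291,357),(454,356)],.029);print('railmouth',rm.round(4),np.linalg.norm(rm[0]-rm[1]))
c=f([(303,53),(425,75),(275,245),(389,264)],.037);print('car',c.round(4))
pin=f([(298,303),(352,311)],.017);print('pin',pin.round(4))
# plate frame
yl=(pl[1]-pl[0])[:2];yl/=np.linalg.norm(yl)
e1=(pl[2]-pl[0])[:2];e2=(pl[3]-pl[1])[:2]
for n,v in [('rear->fwd',np.array([yl[1],-yl[0]])),('eL',e1),('eR',e2)]: print(n,np.degrees(np.arctan2(v[1],v[0])))
v=rm[1,:2]-rm[0,:2];print('mouthperp',np.degrees(np.arctan2(-v[0],v[1])), 'width plate',np.linalg.norm(pl[0]-pl[1]))
vx=(c[2]+c[3]-c[0]-c[1])[:2];print('carrier yaw',np.degrees(np.arctan2(vx[1],vx[0])),np.linalg.norm(vx)/2,np.linalg.norm(c[0]-c[1]),np.linalg.norm(c[2]-c[3]),c.mean(0))
vx=(c[1]-c[0]+c[3]-c[2])[:2];print('car yaw by y',np.degrees(np.arctan2(-vx[0],vx[1])))
# depth check
q=cloud(p,T)
for u,v in [(205,60),(200,150),(265,200)]: print(q[v,u].round(4))
```

```text
plate [[ 0.4002  0.2593  0.005 ]
 [ 0.5442  0.2299  0.005 ]
 [ 0.3421 -0.0089  0.005 ]
 [ 0.4913 -0.041   0.005 ]]
railmouth [[0.3876 0.0669 0.029 ]
 [0.481  0.0475 0.029 ]] 0.09539685807362332
car [[0.4314 0.222  0.037 ]
 [0.4907 0.1988 0.037 ]
 [0.3946 0.1313 0.037 ]
 [0.4538 0.1082 0.037 ]]
pin [[0.3976 0.0955 0.017 ]
 [0.4278 0.0842 0.017 ]]
rear->fwd -101.53912991123876
eL -102.23434737289827
eR -101.06505755547335
mouthperp -101.73695551511376 width plate 0.1469884535982709
carrier yaw -112.16641928508977 0.09788283341479294 0.06368974089221571 0.06355471479621788 [0.44262069 0.16508308 0.037     ]
car yaw by y -111.34733784598743
[0.3934 0.2015 0.005 ]
[ 0.361   0.1027 -0.0018]
[0.4268 0.0246 0.0042]
```

```bash
cat >> h.py <<'E'
LY=np.radians(-101.6);M0=np.array([.4335,.0555])
LX=np.array([np.cos(LY),np.sin(LY)]);LL=np.array([-LX[1],LX[0]])
def l2w(x,y,z): return np.r_[M0+LX*x+LL*y,z]
def w2l(P): d=np.array(P)[:2]-M0; return np.array([d@LX,d@LL])
E
python3 - <<'E'
from h import *
o=get_obs();print(o['joint_pos'].round(3),w2l(o['position']))
print(plan(l2w(-.1,-.085,.16),-LX))
E
```

```text
[-8.800e-02  2.000e-02  1.763e+00 -1.000e-03  1.354e+00  1.160e-01] [-0.0159058  -0.01283078]
(array([ 0.0911, -0.0727, -0.084 ]), np.float64(89.9006989753035))
```

step_arm([
  [0,-0.015,-0.017,10],
  [0,-0.03,-0.034,20],
  [0,-0.045,-0.05,30],
  [0,-0.06,-0.067,40],
  [0,-0.073,-0.084,50],
])

```text
time: 5.52
position: [0.369, 0.1723, 0.251]
tcp_rot: [2.483, 1.567, -0.169]
contact_force: [0.1, -0.4, -0.2]
width: 0.268
```

step_arm([
  [0,0,0,10],
  [0.02,0,0,20],
  [0.04,0,0,30],
  [0.06,0,0,40],
  [0.06,0,0,40],
])

```text
time: 6.15
position: [0.368, 0.1729, 0.1898]
tcp_rot: [2.352, 1.569, -0.994]
contact_force: [0.4, 0.6, 0.7]
width: 0.269
```

```bash
python3 - <<'E'
from h import *
o=get_obs();print(o['joint_pos'].round(3),w2l(o['position']),o['position'])
print(plan(l2w(-.1,-.085,.027),-LX))
E
python3 look.py w3
```

```text
[ 1.640e-01  3.000e-02  1.911e+00 -1.000e-03  1.200e+00  1.941e+00] [-0.10185682 -0.08773019] [0.36804284 0.17291702 0.18979925]
(array([ 0.1628,  0.0017, -0.0026]), np.float64(-0.1418257405540544))
6.15 [0.368  0.1729 0.1898] [-0.004 -0.02  -0.04  -0.001  0.022 -0.083] 0.2688236781959255 168.25817426079362
feeder [358.   88.1] 0.81 [[0.4339 0.056  0.    ]]
lane_home [446.8  85.5] 0.96 [[ 0.4185 -0.0284  0.005 ]]
lane_home [218.8  81.4] 0.72 [[0.4678 0.1902 0.005 ]]
carrier [246.7 103.2] 0.73 [[0.4421 0.1678 0.005 ]]
carrier_rear [193.3  95.4] 0.84 [[0.4589 0.2152 0.021 ]]
```

View pics/w3.png

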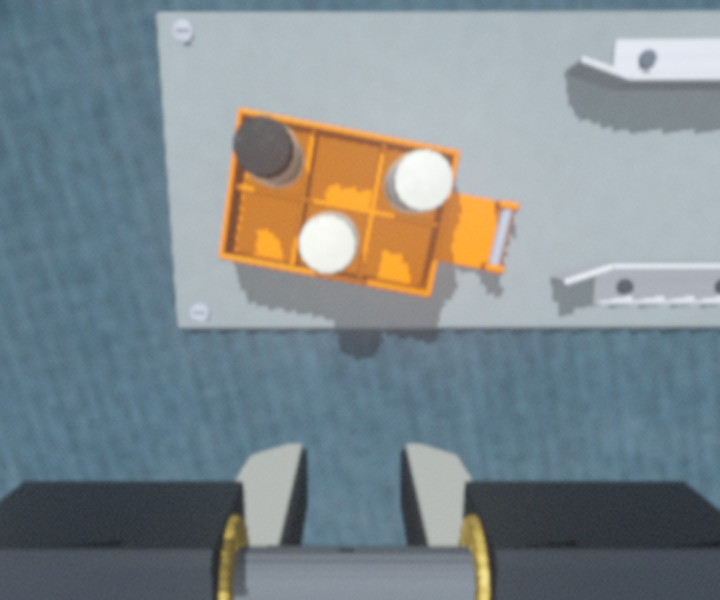

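Run:
```python
from h import *
d=np.load('w3.npz');p={k:d[k] for k in d.files};p['k1']=float(p['k1']);T=d['T']
f=lambda L,z: np.array([w2l(q) for q in atz(p,[[80+a/2,b/2] for a,b in L],z,T)]).round(4)
print('plate',f([(157,12),(640,12),(178,328),(640,328)],.005))
print('rails top',f([(581,58),(628,80),(700,81),(566,283),(612,266),(700,265)],.029))
print('car',f([(240,110),(459,151),(220,258),(432,296)],.037))
```

```text
plate [[-0.1929  0.0732]
 [ 0.0317  0.0728]
 [-0.1931 -0.075 ]
 [ 0.0473 -0.0756]]
rails top [[-0.0018  0.0481]
 [ 0.0197  0.0391]
 [ 0.0517  0.0387]
 [-0.0008 -0.05  ]
 [ 0.0203 -0.0421]
 [ 0.0619 -0.0417]]
car [[-0.1512  0.0259]
 [-0.0552  0.0088]
 [-0.1631 -0.0374]
 [-0.0654 -0.0551]]
```

step_arm([
  [0.05,0,0,0],
  [0.1,0,0,0],
  [0.14,0.001,0,0],
  [0.163,0.002,0,0],
  [0.163,0.002,0,0],
])

```text
time: 7.02
position: [0.3697, 0.1704, 0.0281]
tcp_rot: [3.064, 1.568, -0.283]
contact_force: [-0.8, -0.1, -0.6]
width: 0.266
```

```bash
cat > st.py <<'E'
from h import *
o=get_obs();M=Rt(o);print(round(o['time'],2),'lane',w2l(o['position']).round(4),'z',o['position'][2].round(4),'tool z yaw',np.degrees(np.arctan2(M[1,2],M[0,2])).round(2),'F tool',(M.T@o['contact_force']).round(2))
E
python3 st.py
```

```text
7.03 lane [-0.0997 -0.0856] z 0.0281 tool z yaw 168.26 F tool [0.58 0.31 0.8 ]
```

step_arm([
  [0,0,-0.01,0],
  [0,0,-0.018,0],
  [0,0,-0.023,0],
  [0,0,-0.028,0],
  [0,0,-0.033,0],
])

```text
time: 7.65
position: [0.4017, 0.1635, 0.0282]
tcp_rot: [2.895, 1.568, -0.451]
contact_force: [-2.8, -0.9, 1.7]
width: 0.27
```

```bash
python3 st.py; python3 look.py w4
```

```text
7.65 lane [-0.0994 -0.0529] z 0.0282 tool z yaw 168.26 F tool [-1.68  1.42  2.57]
7.65 [0.4017 0.1635 0.0282] [-0.032  0.05  -0.079 -0.001  0.029 -0.033] 0.2702292506754939 168.25623735974835
feeder [434.8 137.8] 0.71 [[0.4335 0.0576 0.    ]]
carrier [233.6 151.6] 0.81 [[0.4491 0.167  0.005 ]]
carrier_rear [125.5 147.3] 0.81 [[0.4636 0.2168 0.021 ]]
```

View pics/w4.png

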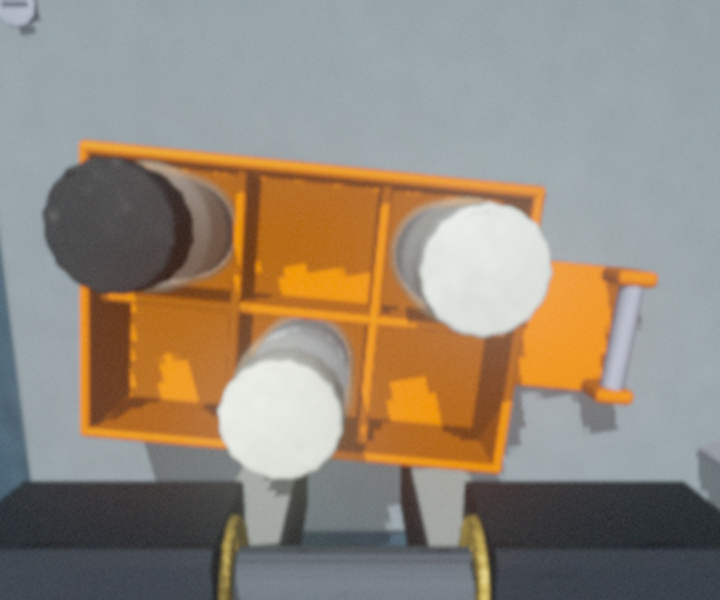

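step_arm([
  [0,0,-0.003,0],
  [0,0,-0.006,0],
  [0,0,-0.008,0],
  [0,0,-0.01,0],
  [0,0,-0.01,0],
])

```text
time: 8.52
position: [0.413, 0.1617, 0.0284]
tcp_rot: [-3.054, 1.566, -0.117]
contact_force: [-0.2, 0.0, -0.2]
width: 0.266
```

```bash
python3 st.py; python3 look.py w5
```

```text
8.53 lane [-0.0999 -0.0414] z 0.0284 tool z yaw 168.25 F tool [0.16 0.02 0.16]
8.525 [0.413  0.1617 0.0284] [ 0.    -0.003  0.003  0.001 -0.001  0.001] 0.2658006780443317 168.24857747957552
feeder [433.9 157.3] 0.9 [[0.4341 0.057  0.    ]]
carrier [228.9 151.6] 0.62 [[0.461  0.1677 0.005 ]]
carrier_rear [124.8 159.5] 0.6 [[0.4693 0.2172 0.021 ]]
```

View pics/w5.png

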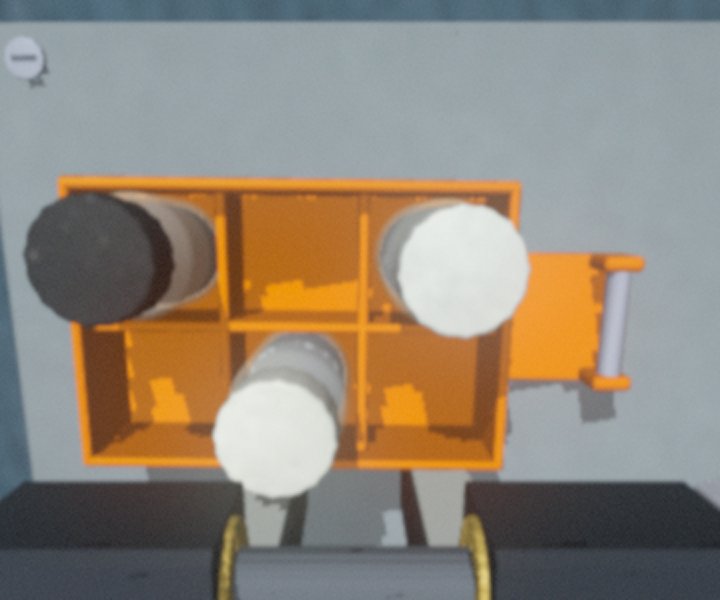

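Run:
```python
from h import *
d=np.load('w5.npz');p={k:d[k] for k in d.files};p['k1']=float(p['k1']);T=d['T']
f=lambda L,z: np.array([w2l(q) for q in atz(p,[[80+a/2,b/2] for a,b in L],z,T)]).round(4)
print('plate',f([(60,20),(640,20)],.005))
print('car',f([(60,180),(520,184),(87,464),(502,466)],.037))
```

```text
plate [[-0.172   0.0737]
 [-0.0301  0.0734]]
car [[-0.1625  0.0344]
 [-0.0651  0.0334]
 [-0.1632 -0.0294]
 [-0.0656 -0.0302]]
```

step_arm([
  [0,0,0.02,0],
  [0,0,0.04,0],
  [-0.06,0,0.04,0],
  [-0.12,0,0.04,0],
  [-0.18,0,0.04,-8],
])

```text
time: 9.4
position: [0.3724, 0.17, 0.2104]
tcp_rot: [3.118, 1.565, -0.086]
contact_force: [1.3, -0.1, -0.9]
width: 0.27
```

```bash
python3 st.py; python3 -c "
from h import *
print(plan(l2w(-.02,0,.25),LL))"
```

```text
9.4 lane [-0.0999 -0.0829] z 0.2104 tool z yaw 176.44 F tool [ 0.91  0.04 -1.34]
(array([-0.0392,  0.0907, -0.0711]), np.float64(-81.95678520172774))
```

step_arm([
  [-0.01,0.02,-0.015,-10],
  [-0.02,0.04,-0.03,-20],
  [-0.03,0.06,-0.045,-30],
  [-0.04,0.075,-0.06,-40],
  [-0.04,0.091,-0.071,-50],
])

```text
time: 10.02
position: [0.4384, 0.0742, 0.2517]
tcp_rot: [2.242, 1.563, -0.083]
contact_force: [-0.7, 0.2, 0.2]
width: 0.27
```

step_arm([
  [0,0,0,-10],
  [0,0,0,-20],
  [0,0,0,-30],
  [0,0,0,-32.3],
  [0,0,0,-32.3],
])

```text
time: 10.65
position: [0.4384, 0.0742, 0.2517]
tcp_rot: [1.685, 1.563, -0.077]
contact_force: [0.4, -0.4, 0.6]
width: 0.272
```

```bash
python3 st.py; python3 look.py w6
```

```text
10.65 lane [-0.0193  0.001 ] z 0.2517 tool z yaw -100.96 F tool [-0.55  0.51  0.34]
10.65 [0.4384 0.0742 0.2517] [ 0.001 -0.     0.001  0.     0.002  0.02 ] 0.27206376288675854 -100.95927996947245
feeder [253.  179.3] 0.64 [[0.4333 0.0566 0.    ]]
lane_home [248.5 241.5] 0.66 [[ 0.4117 -0.0227  0.005 ]]
carrier [253.6  85.2] 0.71 [[0.4556 0.1671 0.005 ]]
carrier_rear [253.5  38.3] 0.97 [[0.4646 0.2134 0.021 ]]
carrier_rear [256.   84.6] 0.6 [[0.4582 0.1662 0.021 ]]
```

View pics/w6.png

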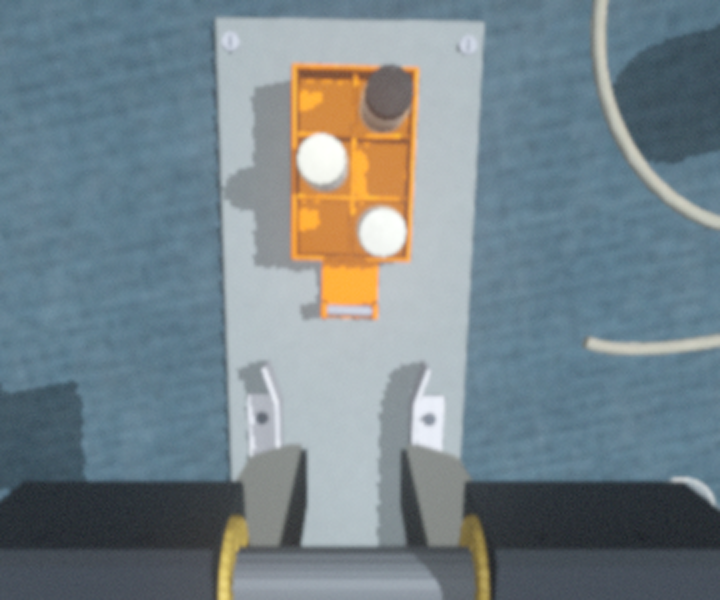

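Run:
```python
from h import *
d=np.load('w6.npz');p={k:d[k] for k in d.files};p['k1']=float(p['k1']);T=d['T']
im=d['img'];c=im[150:240,190:310];cv2.imwrite('pics/w6r.png',cv2.cvtColor(cv2.resize(c,None,fx=6,fy=6,interpolation=cv2.INTER_CUBIC),cv2.COLOR_RGB2BGR))
c=im[0:165,175:335];cv2.imwrite('pics/w6c.png',cv2.cvtColor(cv2.resize(c,None,fx=3.6,fy=3.6,interpolation=cv2.INTER_CUBIC),cv2.COLOR_RGB2BGR))
f=lambda L,z: np.array([w2l(q) for q in atz(p,[[80+a/2,b/2] for a,b in L],z,T)]).round(4)
print('plate',f([(215,18),(484,22),(231,475),(463,475)],.005))
print('rails',f([(265,367),(429,369),(281,440),(413,440)],.029))
print('car',f([(291,65),(418,69),(291,260),(409,262)],.037))
print('pin',f([(326,310),(374,310)],.017))
```

```text
plate [[-0.1927 -0.0741]
 [-0.1928  0.0741]
 [ 0.076  -0.0746]
 [ 0.0748  0.0765]]
rails [[-0.0018 -0.0479]
 [-0.0015  0.0484]
 [ 0.0433 -0.0392]
 [ 0.0427  0.0405]]
car [[-0.163  -0.0301]
 [-0.162   0.0353]
 [-0.0642 -0.0313]
 [-0.0638  0.0339]]
pin [[-0.034  -0.0126]
 [-0.0343  0.0159]]
```

View pics/w6r.png

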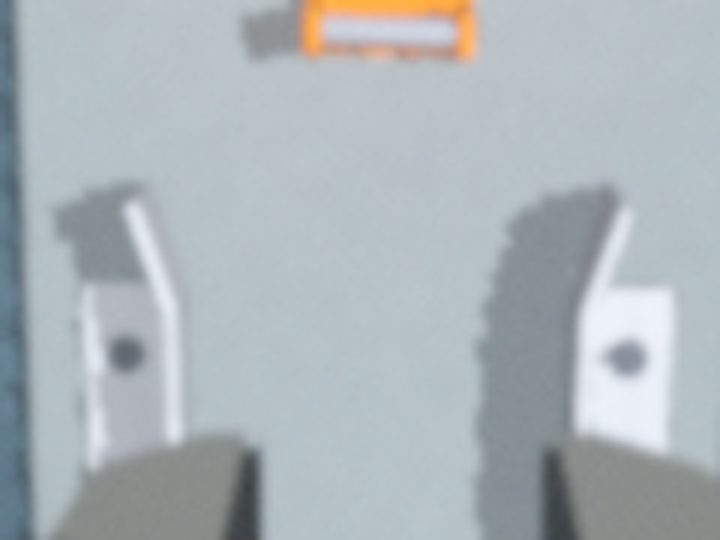

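View pics/w6c.png

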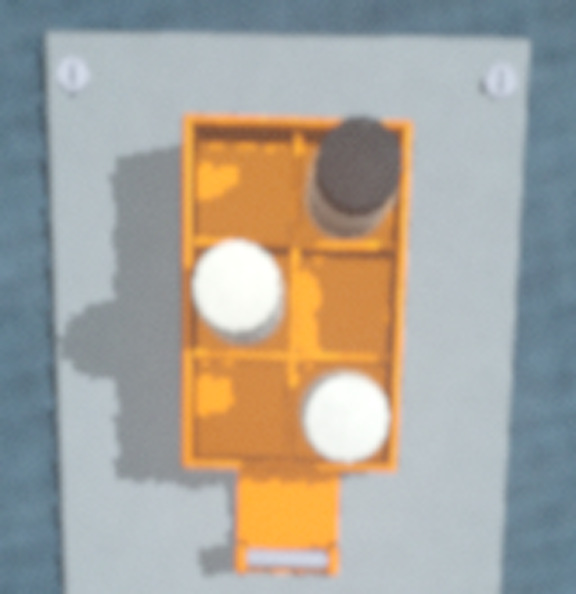

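```bash
python3 -c "
from h import *
print(plan(l2w(-.2,.002,.25),LL))"
```

```text
(array([ 0.0019,  0.0029, -0.1807]), np.float64(0.6392215129731227))
```

step_arm([
  [0,0,-0.05,0.3],
  [0,0.001,-0.1,0.6],
  [0,0.002,-0.15,0.6],
  [0,0.003,-0.181,0.6],
  [0,0.003,-0.181,0.6],
])

```text
time: 11.52
position: [0.4758, 0.2531, 0.2514]
tcp_rot: [1.7, 1.563, -0.07]
contact_force: [-0.1, -1.3, -0.0]
width: 0.272
```

```bash
python3 st.py;python3 -c "
from h import *
print(plan(l2w(-.2,.002,.026),LL))"
```

```text
11.53 lane [-0.202   0.0017] z 0.2514 tool z yaw -101.4 F tool [0.03 0.16 1.29]
(array([ 0.2254, -0.0014,  0.0023]), np.float64(0.2033764660390034))
```

step_arm([
  [0.06,0,0,0],
  [0.12,0,0,0.2],
  [0.18,-0.001,0.001,0.2],
  [0.225,-0.001,0.001,0.2],
  [0.225,-0.001,0.001,0.2],
])

```text
time: 12.15
position: [0.4733, 0.2502, 0.0235]
tcp_rot: [0.124, 1.568, -1.65]
contact_force: [0.0, 0.8, 0.6]
width: 0.268
```

```bash
python3 st.py;python3 look.py w7;python3 -c "
from h import *
p=capture('top');save('t7',p['img'][150:270,180:340].repeat(4,0).repeat(4,1))"
```

```text
12.15 lane [-1.987e-01 -1.000e-04] z 0.0235 tool z yaw -101.66 F tool [-0.58 -0.14 -0.79]
12.15 [0.4733 0.2502 0.0235] [ 0.008 -0.066 -0.074  0.002  0.042  0.002] 0.26825307065907994 -101.66304787309211
carrier_rear [260.4 303.3] 0.58 [[0.4692 0.2172 0.021 ]]
```

View pics/w7.png

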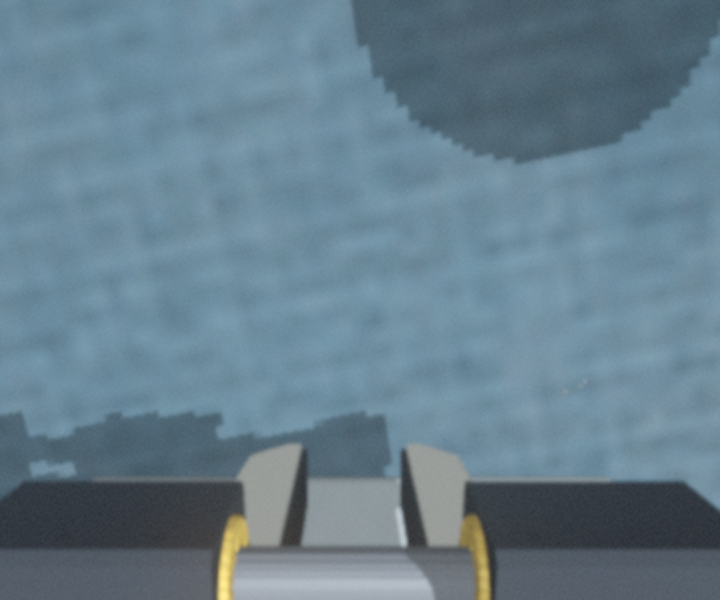

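View pics/t7.png

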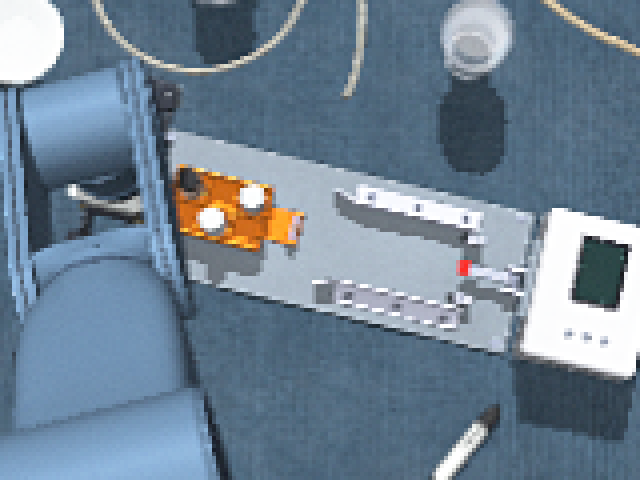

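step_arm([
  [-0.002,0,0.008,0],
  [-0.003,0,0.015,0],
  [-0.003,0,0.02,0],
  [-0.003,0,0.024,0],
  [-0.003,0,0.028,0],
])

```text
time: 13.08
position: [0.4722, 0.2248, 0.0315]
tcp_rot: [1.826, 1.559, 0.052]
contact_force: [-0.4, -0.5, 0.2]
width: 0.27
```

```bash
python3 st.py
```

```text
13.07 lane [-0.1736  0.0038] z 0.0315 tool z yaw -101.61 F tool [-0.16 -0.3   0.57]
```

step_arm([
  [0,0,0,0],
])

```text
time: 13.2
position: [0.4721, 0.2245, 0.0314]
tcp_rot: [1.822, 1.56, 0.048]
contact_force: [-0.6, 0.0, -0.5]
width: 0.268
```

```bash
python3 st.py; python3 -c "
from h import *
o=get_obs();print(Rt(o).round(4),o['qd'].round(3))
print(plan(l2w(-.170,.002,.026),LL))"
```

```text
13.2 lane [-0.1733  0.0038] z 0.0314 tool z yaw -101.63 F tool [ 0.48 -0.59  0.1 ]
[[ 1.120e-02  9.794e-01 -2.016e-01]
 [ 5.000e-04 -2.016e-01 -9.795e-01]
 [-9.999e-01  1.080e-02 -2.800e-03]] [ 0.002  0.001  0.002  0.     0.    -0.001]
(array([ 0.0053, -0.0019,  0.0033]), np.float64(-0.03186328549394091))
```

step_arm([
  [0.003,-0.002,-0.002,0],
  [0.005,-0.002,0,0],
  [0.005,-0.002,0.003,0],
  [0.005,-0.002,0.006,0],
  [0.005,-0.002,0.009,0],
])

```text
time: 13.82
position: [0.4684, 0.2159, 0.0264]
tcp_rot: [1.83, 1.559, 0.056]
contact_force: [0.4, 0.8, -1.6]
width: 0.269
```

```bash
python3 st.py
```

```text
13.82 lane [-0.1642  0.0019] z 0.0264 tool z yaw -101.63 F tool [ 1.6   0.21 -0.87]
```

step_arm([
  [0,0,0.005,0],
  [0,-0.0005,0.01,0],
  [0,-0.0008,0.016,0],
  [0,-0.001,0.022,0],
  [0,-0.0013,0.028,0],
])

```text
time: 14.45
position: [0.4615, 0.1884, 0.0264]
tcp_rot: [1.84, 1.559, 0.066]
contact_force: [-0.2, 1.9, 0.5]
width: 0.269
```

```bash
cat > lt.py <<'E'
import sys
from h import *
p=capture('top');save(sys.argv[1],p['img'][150:270,180:340].repeat(4,0).repeat(4,1))
q=capture('scene');save(sys.argv[1]+'s',cv2.resize(q['img'][150:270,190:350],None,fx=4,fy=4,interpolation=cv2.INTER_CUBIC))
E
python3 st.py; python3 lt.py t8
```

```text
14.45 lane [-0.1358  0.0007] z 0.0264 tool z yaw -101.64 F tool [-0.48 -0.58 -1.77]
```

View pics/t8.png

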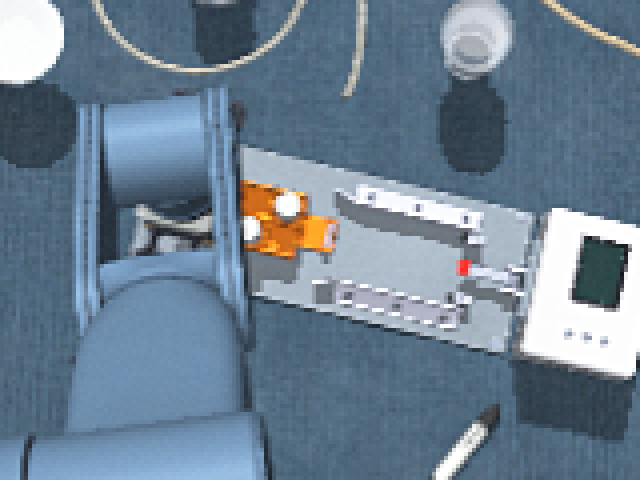

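View pics/t8s.png

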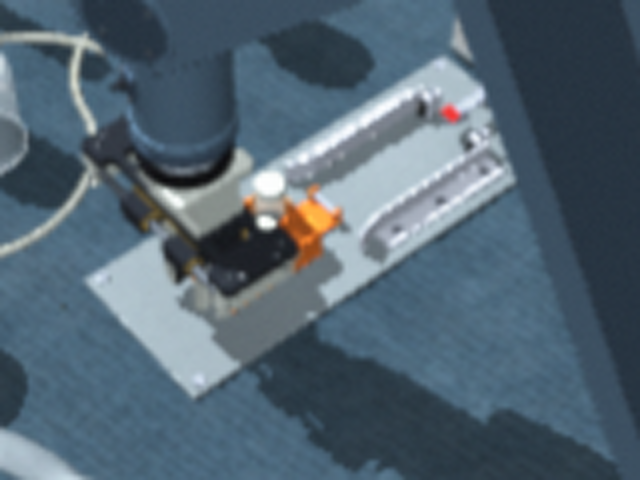

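step_arm([
  [0,0,0.006,0],
  [0,-0.0003,0.012,0],
  [0,-0.0005,0.018,0],
  [0,-0.0005,0.021,0],
  [0,-0.0005,0.022,0],
])

```text
time: 15.18
position: [0.4564, 0.1664, 0.0263]
tcp_rot: [1.807, 1.56, 0.032]
contact_force: [1.1, 2.2, 0.7]
width: 0.268
```

step_arm([
  [0,0,-0.015,0],
  [-0.04,0,-0.025,0],
  [-0.1,0,-0.025,0],
  [-0.16,0,-0.015,0],
  [-0.22,0,0.03,0],
])

```text
time: 15.8
position: [0.4498, 0.1455, 0.2387]
tcp_rot: [1.811, 1.558, 0.039]
contact_force: [1.1, 0.0, 0.3]
width: 0.271
```

```bash
python3 st.py
```

```text
15.8 lane [-0.0914 -0.0021] z 0.2387 tool z yaw -101.5 F tool [-0.33  1.08 -0.22]
```

step_arm([
  [-0.01,0.001,0.05,0],
  [-0.03,0.002,0.09,0],
  [-0.05,0.003,0.11,0],
  [-0.05,0.003,0.11,0],
])

```text
time: 16.3
position: [0.4309, 0.0364, 0.2897]
tcp_rot: [1.753, 1.555, -0.021]
contact_force: [-0.0, 0.4, 0.9]
width: 0.272
```

```bash
python3 st.py; python3 look.py w9
python3 - <<'E'
from h import *
im=np.load('w9.npz')['img'];cv2.imwrite('pics/w9c.png',cv2.cvtColor(cv2.resize(im[70:240,160:350],None,fx=3.5,fy=3.5,interpolation=cv2.INTER_CUBIC),cv2.COLOR_RGB2BGR))
E
```

```text
16.3 lane [0.0192 0.0013] z 0.2897 tool z yaw -101.63 F tool [-0.86 -0.11 -0.36]
16.3 [0.4309 0.0364 0.2897] [ 0.034  0.024  0.041  0.015 -0.021  0.018] 0.2716643090815528 -101.62517904738498
feeder [247.8 150.4] 0.77 [[0.4273 0.0515 0.    ]]
lane_home [263.2  79.4] 0.19 [[0.4653 0.1361 0.005 ]]
carrier [250.7 105.6] 0.82 [[0.4432 0.1079 0.005 ]]
carrier_rear [250.8  61.2] 0.59 [[0.4539 0.1583 0.021 ]]
```

View pics/w9c.png

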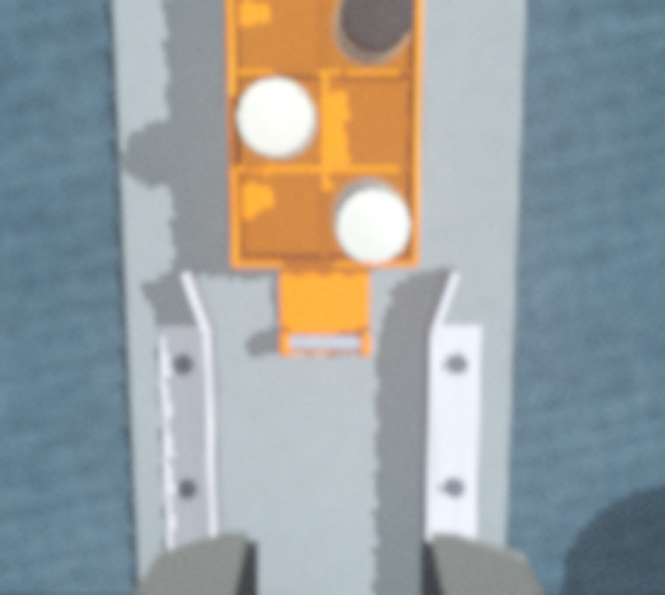

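View pics/w9.png

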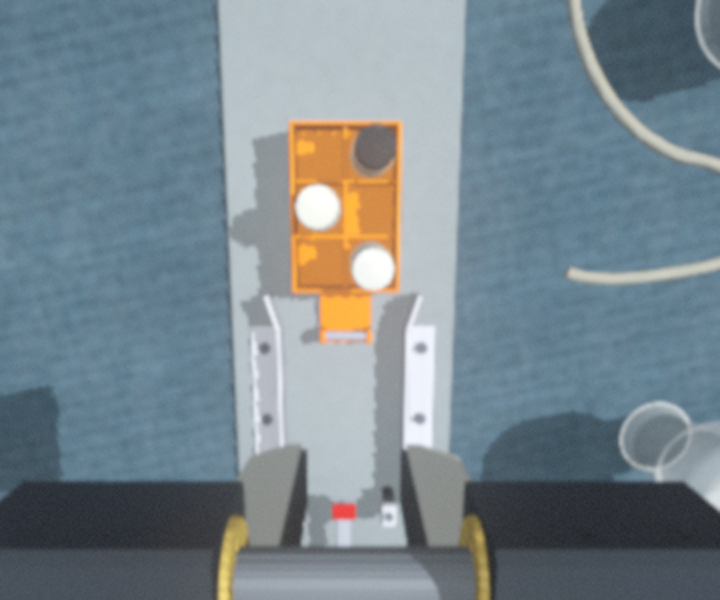

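Run:
```python
from h import *
d=np.load('w9.npz');p={k:d[k] for k in d.files};p['k1']=float(p['k1']);T=d['T']
f=lambda L,z,s=3.5,o=(160,70): np.array([w2l(q) for q in atz(p,[[o[0]+a/s,o[1]+b/s] for a,b in L],z,T)]).round(4)
print('rails',f([(184,272),(456,272),(211,330),(432,330),(216,530),(428,530)],.029))
print('car front',f([(232,268),(418,267)],.037))
print('car rear',f([(290,121),(402,121)],.037,2,(80,0)))
print('tongue',f([(280,345),(370,345)],.015))
print('plate',f([(113,10),(527,10),(137,560),(505,560)],.005))
```

```text
rails [[-0.0018 -0.0491]
 [-0.0016  0.0486]
 [ 0.0192 -0.04  ]
 [ 0.0194  0.0404]
 [ 0.0959 -0.0402]
 [ 0.0963  0.0404]]
car front [[-0.0041 -0.0313]
 [-0.0043  0.0342]]
car rear [[-0.1034 -0.0305]
 [-0.1035  0.0344]]
tongue [[ 0.0273 -0.0155]
 [ 0.0274  0.0184]]
plate [[-0.093  -0.0743]
 [-0.0933  0.0748]
 [ 0.1168 -0.0747]
 [ 0.1178  0.0743]]
```

```bash
python3 -c "
from h import *
print(plan(l2w(-.135,.001,.2),LL),plan(l2w(-.135,.001,.026),LL))"
```

```text
(array([ 0.0879,  0.0007, -0.1525]), np.float64(0.17793416204679602)) (array([ 0.2618, -0.0011, -0.1519]), np.float64(0.17793416204679602))
```

step_arm([
  [0,0,-0.06,0.2],
  [0.02,0,-0.12,0.2],
  [0.06,0.0005,-0.153,0.2],
  [0.1,0.0005,-0.153,0.2],
  [0.14,0,-0.153,0.2],
])

```text
time: 17.18
position: [0.4607, 0.1898, 0.1457]
tcp_rot: [1.864, 1.561, 0.093]
contact_force: [-0.0, 0.2, -0.1]
width: 0.268
```

```bash
python3 st.py;python3 -c "
from h import *
print(plan(l2w(-.135,.001,.026),LL))"
```

```text
17.18 lane [-0.137  -0.0004] z 0.1457 tool z yaw -101.46 F tool [ 0.09 -0.07 -0.23]
(array([0.1197, 0.0002, 0.0023]), np.float64(0.13747899793692397))
```

step_arm([
  [0.04,0,0,0],
  [0.08,0,0,0.1],
  [0.11,0,0,0.1],
  [0.12,0,0,0.1],
  [0.12,0,0,0.1],
])

```text
time: 17.8
position: [0.4613, 0.1903, 0.0252]
tcp_rot: [1.856, 1.563, 0.084]
contact_force: [-0.1, -0.8, 0.4]
width: 0.27
```

```bash
python3 st.py;python3 -c "
from h import *
print(plan(l2w(-.115,.001,.026),LL))"
```

```text
17.8 lane [-0.1376  0.0002] z 0.0252 tool z yaw -101.52 F tool [-0.38  0.09  0.75]
(array([-0.0008,  0.0008,  0.0226]), np.float64(0.07859362299817008))
```

step_arm([
  [-0.001,0.001,0.01,0.1],
  [-0.001,0.001,0.018,0.1],
  [-0.001,0.001,0.022,0.1],
  [-0.001,0.001,0.026,0.1],
  [-0.001,0.001,0.03,0.1],
])

```text
time: 18.42
position: [0.4571, 0.1609, 0.0268]
tcp_rot: [1.941, 1.561, 0.167]
contact_force: [-0.1, 4.0, 2.3]
width: 0.266
```

```bash
python3 st.py
```

```text
18.43 lane [-0.108   0.0019] z 0.0268 tool z yaw -101.65 F tool [-2.26 -0.89 -3.89]
```

step_arm([
  [0,-0.0004,0.006,0],
  [0,-0.0008,0.012,0],
  [0,-0.0012,0.018,0],
  [0,-0.0016,0.024,0],
  [0,-0.002,0.03,0],
])

```text
time: 19.05
position: [0.4492, 0.1316, 0.0268]
tcp_rot: [1.95, 1.56, 0.176]
contact_force: [1.6, 3.8, 2.6]
width: 0.272
```

```bash
python3 st.py; python3 lt.py t10
```

```text
19.05 lane [-0.0777  0.    ] z 0.0268 tool z yaw -101.66 F tool [-2.58  0.83 -4.01]
```

View pics/t10.png

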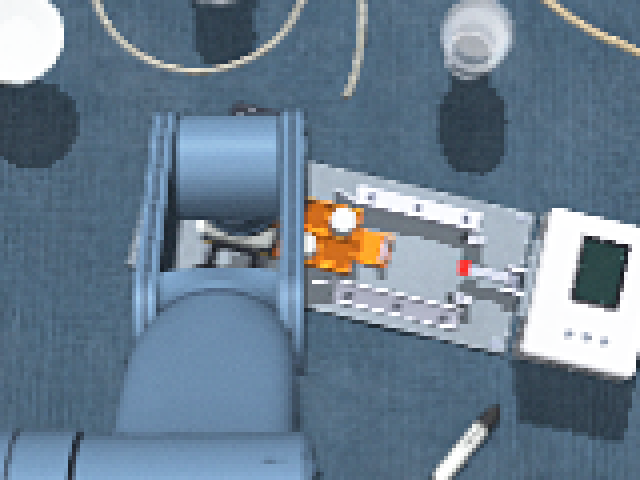

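View pics/t10s.png

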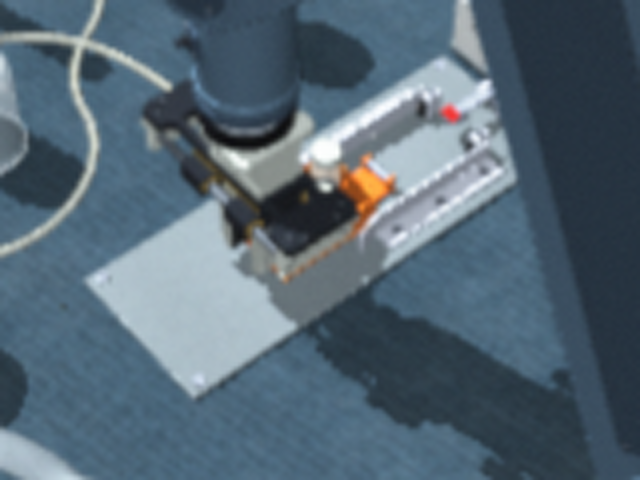

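step_arm([
  [0,0,0.007,0],
  [0,0,0.014,0],
  [0,0,0.021,0],
  [0,0,0.028,0],
  [0,0,0.035,0],
])

```text
time: 19.77
position: [0.4415, 0.0964, 0.0265]
tcp_rot: [1.895, 1.561, 0.121]
contact_force: [0.9, 4.1, 2.5]
width: 0.268
```

```bash
python3 st.py; python3 lt.py t11
```

```text
19.77 lane [-0.0417 -0.0004] z 0.0265 tool z yaw -101.67 F tool [-2.52  0.11 -4.18]
```

View pics/t11.png

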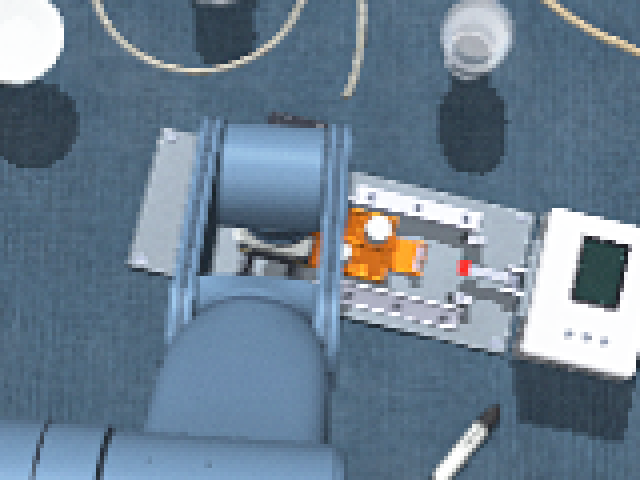

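step_arm([
  [0,0,0.007,0],
  [0,0,0.014,0],
  [0,0,0.021,0],
  [0,0,0.028,0],
  [0,0,0.034,0],
])

```text
time: 20.5
position: [0.4341, 0.0622, 0.0262]
tcp_rot: [1.821, 1.562, 0.046]
contact_force: [1.0, 4.0, 3.0]
width: 0.268
```

```bash
python3 st.py; python3 lt.py t12
```

```text
20.5 lane [-0.0066 -0.0007] z 0.0262 tool z yaw -101.7 F tool [-2.98  0.15 -4.09]
```

View pics/t12.png

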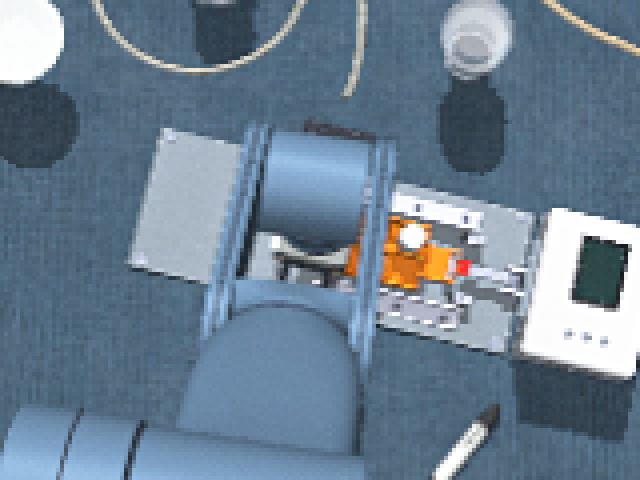

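View pics/t12s.png

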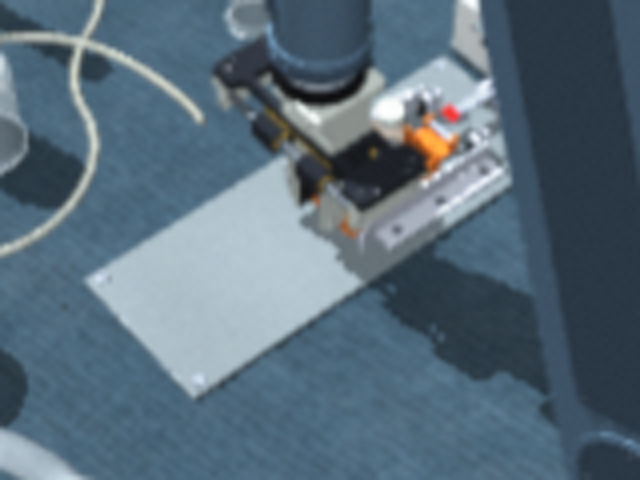

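step_arm([
  [0,0,0.004,0],
  [0,0,0.008,0],
  [0,0.0003,0.012,0],
  [0,0.0003,0.016,0],
  [0,0.0003,0.02,0],
])

```text
time: 21.22
position: [0.43, 0.0421, 0.026]
tcp_rot: [1.782, 1.563, 0.007]
contact_force: [1.9, 5.8, 2.8]
width: 0.271
```

```bash
python3 st.py
```

```text
21.23 lane [ 0.0138 -0.0007] z 0.026 tool z yaw -101.71 F tool [-2.81  0.7  -6.1 ]
```

step_arm([
  [0,0,0.0015,0],
  [0,0,0.003,0],
  [0,0,0.0045,0],
  [0,0,0.006,0],
  [0,0,0.0075,0],
])

```text
time: 21.85
position: [0.4285, 0.0346, 0.026]
tcp_rot: [1.781, 1.563, 0.006]
contact_force: [1.3, 5.3, 1.2]
width: 0.27
```

```bash
python3 st.py; python3 lt.py t13
```

```text
21.85 lane [ 0.0214 -0.0007] z 0.026 tool z yaw -101.71 F tool [-1.15  0.22 -5.51]
```

View pics/t13.png

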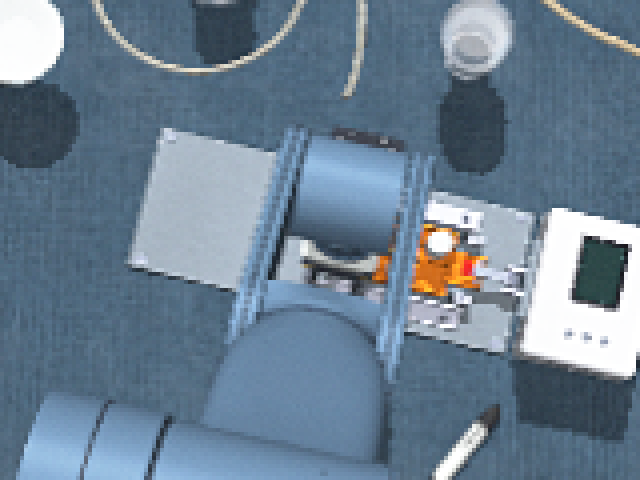

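Roughly 3–4 mm to go; 1 mm per row, watching the force.

step_arm([
  [0,0,0.001,0],
  [0,0,0.002,0],
  [0,0,0.003,0],
])

```text
time: 22.32
position: [0.4278, 0.0314, 0.026]
tcp_rot: [1.729, 1.563, -0.047]
contact_force: [1.3, 3.3, 3.0]
width: 0.27
```

```bash
python3 st.py
```

```text
22.32 lane [ 0.0247 -0.0007] z 0.026 tool z yaw -101.71 F tool [-2.99  0.59 -3.53]
```

step_arm([
  [0,0,0.001,0],
  [0,0,0.002,0],
])

```text
time: 22.58
position: [0.4274, 0.0294, 0.026]
tcp_rot: [1.745, 1.563, -0.031]
contact_force: [0.8, 7.1, 3.4]
width: 0.266
```

```bash
python3 st.py
```

```text
22.57 lane [ 0.0268 -0.0007] z 0.026 tool z yaw -101.72 F tool [-3.44 -0.62 -7.07]
```

step_arm([
  [0,0,0.001,0],
  [0,0,0.0015,0],
])

```text
time: 22.82
position: [0.4274, 0.0293, 0.026]
tcp_rot: [2.036, 1.562, 0.259]
contact_force: [3.7, 14.1, 1.2]
width: 0.27
```

```bash
python3 st.py; python3 lt.py t14
```

```text
22.82 lane [ 0.0269 -0.0007] z 0.026 tool z yaw -101.78 F tool [ -1.11   0.74 -14.56]
```

View pics/t14.png

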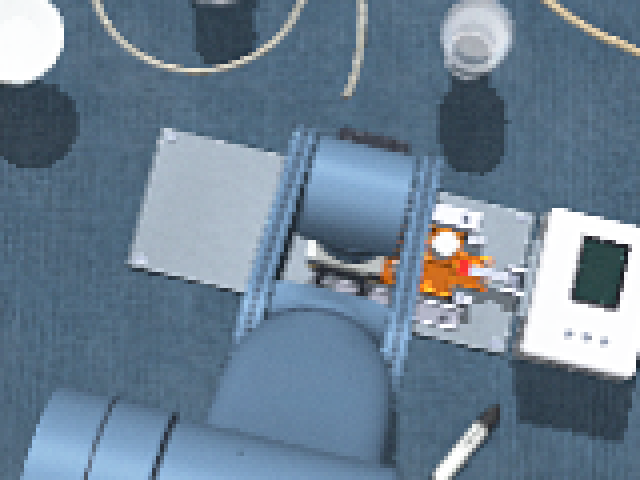

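View pics/t14s.png

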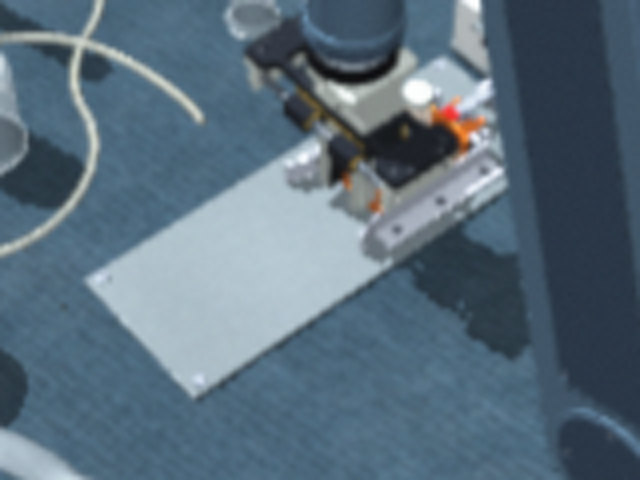

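step_arm([
  [0,0,0.002,0],
  [0,0,0.002,0],
])

```text
time: 23.18
position: [0.4274, 0.0293, 0.0261]
tcp_rot: [2.288, 1.56, 0.511]
contact_force: [4.0, 16.5, 0.7]
width: 0.27
```

```bash
python3 st.py
```

```text
23.18 lane [ 0.0269 -0.0007] z 0.0261 tool z yaw -101.83 F tool [ -0.54   0.54 -17.  ]
```

Firmly stopped. Withdraw straight back, then up.

step_arm([
  [0,0,-0.005,0],
  [0,0,-0.02,0],
  [0,0,-0.05,0],
  [0,0,-0.09,0],
  [0,0,-0.09,0],
])

```text
time: 23.8
position: [0.4461, 0.1195, 0.0266]
tcp_rot: [2.258, 1.56, 0.484]
contact_force: [-0.1, -0.7, -0.3]
width: 0.266
```

```bash
python3 st.py
```

```text
23.8 lane [-0.0652 -0.0005] z 0.0266 tool z yaw -101.63 F tool [0.29 0.04 0.66]
```

step_arm([
  [-0.05,0,0,0],
  [-0.11,0,0,0],
  [-0.17,0,0,0],
  [-0.22,0,0.03,0],
  [-0.25,0,0.08,0],
])

```text
time: 24.42
position: [0.4278, 0.0391, 0.2787]
tcp_rot: [2.06, 1.557, 0.288]
contact_force: [0.4, -0.1, 0.4]
width: 0.274
```

step_arm([
  [0,0,0.05,0],
  [0,0,0.1,0],
  [0,0,0.14,0],
  [0,0,0.16,0],
  [0,0,0.16,0],
])

```text
time: 25.05
position: [0.3951, -0.1191, 0.2772]
tcp_rot: [2.078, 1.558, 0.303]
contact_force: [0.4, 0.7, 0.6]
width: 0.267
```

```bash
python3 st.py; python3 look.py w15; python3 lt.py t15
```

```text
25.05 lane [ 0.1788 -0.0025] z 0.2772 tool z yaw -101.69 F tool [-0.55  0.24 -0.75]
25.05 [ 0.3951 -0.1191  0.2772] [ 0.043 -0.004  0.002  0.016  0.006  0.023] 0.2668571533796545 -101.69439649160086
feeder [255.7  17.9] 0.66 [[0.4332 0.0513 0.    ]]
carrier [252.5  89.1] 0.71 [[ 0.4127 -0.0278  0.005 ]]
carrier_rear [256.6  43.9] 0.82 [[0.4274 0.0192 0.021 ]]
```

View pics/w15.png

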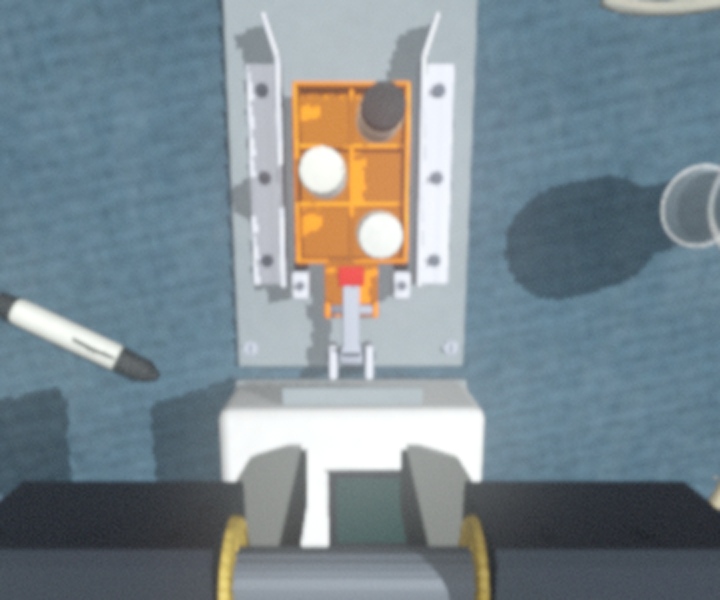

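View pics/t15.png

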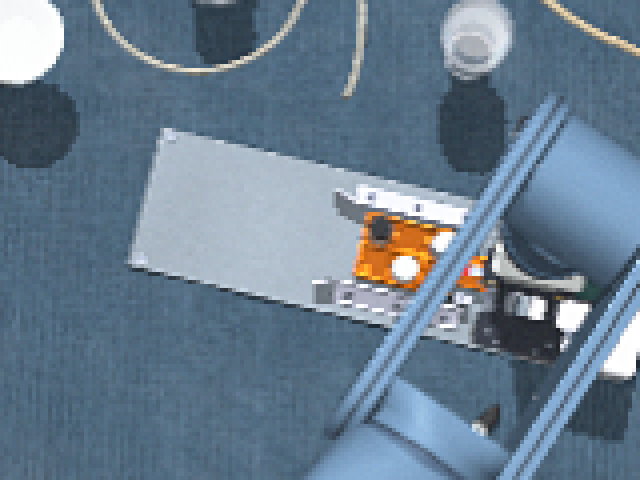

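View pics/t15s.png

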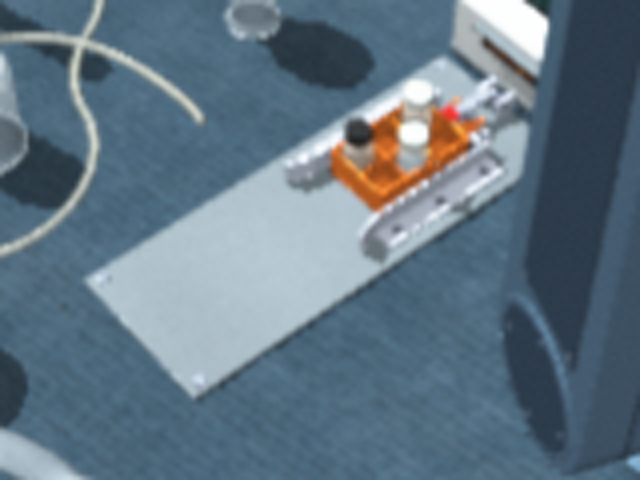

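Run:
```python
from h import *
for n,(u,v) in [('w9',(252,255)),('w15',(255,137))]:
    d=np.load(n+'.npz');p={k:d[k] for k in d.files};p['k1']=float(p['k1']);T=d['T'];C=cloud(p,T);im=d['img'].astype(int)
    m=(im[...,0]>150)&(im[...,1]<70)&(im[...,2]<70);vv,uu=np.where(m);k=(abs(uu-u)<25)&(abs(vv-v)<25);P=C[vv[k],uu[k]]
    print(n,k.sum(),np.nanmedian(P,0).round(4),np.nanpercentile(P[:,2],[10,50,90]).round(4),'lane',w2l(np.nanmedian(P,0)))
    print('plate z ref',[C[a][2].round(4) for a in ([(200,290//2+80)] if n=='w9' else [(170,80+270//2),(150,80+445//2)])])
    if n=='w15':
        im8=d['img'][110:195,205:300];cv2.imwrite('pics/w15z.png',cv2.cvtColor(cv2.resize(im8,None,fx=7,fy=7,interpolation=cv2.INTER_CUBIC),cv2.COLOR_RGB2BGR))
        f=lambda L,z: np.array([w2l(q) for q in atz(p,[[80+a/2,b/2] for a,b in L],z,T)]).round(4)
        print('car',f([(293,82),(411,82),(295,264),(406,264)],.037)); print('rails mouth',f([(264,13),(438,13)],.029))
        print('pin',f([(330,311),(374,311)],.017))
```

```text
w9 1 [ 0.4005 -0.084   0.0346] [0.0346 0.0346 0.0346] lane [ 0.14331958 -0.0042269 ]
plate z ref [np.float64(0.0052)]
w15 0 [nan nan nan] nan lane [nan nan]
plate z ref [np.float64(0.0043), np.float64(0.0043)]
car [[ 0.0367 -0.0323]
 [ 0.0366  0.0332]
 [ 0.1361 -0.0334]
 [ 0.1363  0.0322]]
rails mouth [[-0.0001 -0.048 ]
 [-0.0002  0.0482]]
pin [[ 0.1667 -0.0135]
 [ 0.1668  0.0143]]
  return np.nanmean(a, axis, out=out, keepdims=keepdims)
  return np.nanmean(a, axis, out=out, keepdims=keepdims)
```

View pics/w15z.png

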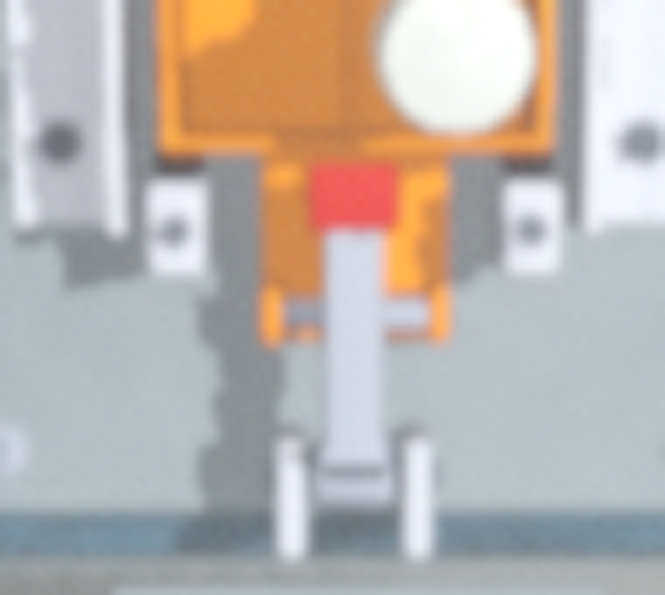

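Run:
```python
from h import *
for n,(u,v) in [('w9',(252,255)),('w15',(255,138))]:
    d=np.load(n+'.npz');p={k:d[k] for k in d.files};p['k1']=float(p['k1']);T=d['T'];C=cloud(p,T);im=d['img'].astype(int)
    m=(im[...,0]>im[...,1]+70)&(abs(im[...,1]-im[...,2])<35);vv,uu=np.where(m);k=(abs(uu-u)<12)&(abs(vv-v)<10);P=C[vv[k],uu[k]]
    print(n,k.sum(),'tab z',np.nanpercentile(P[:,2],[10,50,90]).round(4),'lane',w2l(np.nanmedian(P,0)))
    if n=='w15':
        for dv in range(0,40,4): print('lever',w2l(C[v+dv,255]).round(4),C[v+dv,255,2].round(4))
```

```text
w9 93 tab z [0.0333 0.0342 0.0355] lane [ 0.14245678 -0.00110373]
w15 126 tab z [0.0331 0.0339 0.0349] lane [ 0.14285346 -0.00114732]
lever [ 0.1434 -0.0009] 0.0344
lever [ 0.1482 -0.0009] 0.0344
lever [ 0.1533 -0.0009] 0.0309
lever [ 0.1582 -0.0009] 0.0307
lever [ 0.1631 -0.0009] 0.0308
lever [ 0.168 -0.001] 0.0306
lever [ 0.173 -0.001] 0.0303
lever [ 0.1779 -0.001 ] 0.0306
lever [ 0.1828 -0.001 ] 0.0312
lever [ 0.188 -0.001] 0.0304
```

step_arm([
  [0,0,0,0],
  [0,0,0,0],
])

```text
time: 25.65
position: [0.3961, -0.1166, 0.2776]
tcp_rot: [2.06, 1.557, 0.29]
contact_force: [0.2, -0.6, 0.3]
width: 0.268
```

```bash
python3 -c "
from h import *
print(workorder.job_done())"
```

```text
the job is handed in; nothing more can be done
None
```

The carrier is home against the stops with the catch down behind its pin. I handed the job in at about 26 s with the hand clear, and no verdict is given.

**What I did:** The carrier stood about 10° askew and 13 mm to the right of the lane's centre line. I squared it with a two-finger push on its right side, which left it about 2 mm too far left. I took that out while pushing it home on the rear wall, with one pause to check from above. The largest force I read was 17 N, when it stopped dead against the stops.

**Last checks:**
- **Carrier position:** the pictures put its origin at x ≈ 86.5 mm, against 85 mm when fully home, so within the camera's error of about 2 mm. It measures straight to better than 1°, with about 7 mm free on each side.
- **Catch:** its red tab measures 34 mm above the table, the same as at rest before the push, and the lever lies level over the pin.
- **Vials:** all three stand upright in their cells.
- **Not measured:** I have no direct reading of rail contact. I judged it from the camera views and the steady push forces. I didn't re-measure the beaker, weight case or petri dish afterwards, but the hand never went near them.

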